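Swap the flow cell's plate and load it

ROBOT

A 7-joint arm with a two-finger parallel gripper is mounted at the origin on the work surface. World frame = base frame: x ahead of the robot, y to its left, z up, the work surface at z = 0. Lengths are in mm, angles in degrees, forces in N, time in s.
With the tool pointing down it reaches from about 400 to 875 mm from the base axis. Payload 6.5 kg.
Tool frame: the origin (TCP) lies midway between the tips of the shut fingers; the grasp point (between the pads) lies 19 mm behind it; z points along the fingers, y is the line along which they close (so a half turn about z gives the same grasp; the last joint's range is limited). The gripper opens to 88 mm and grips with 3 to 60 N. Pads are 18 mm wide; open, the fingers measure 123 mm over their backs; the gripper's body (75 mm by 187 mm) begins 45 mm behind the grasp point.
Start: joints at [-73.006, 30.733, -0.252, 88.115, 0.149, 61.152, -4.079], TCP at [230.675, 607.683, 238.716] pointing down, gripper open.
Joint ranges: [-154.64, 154.64], [-21.42, 123.67], [-72.66, 72.17], [13.99, 137.28], [-74.86, 254.86], [10.95, 109.41], [-158.01, 158.01]. Speed limits (degrees/s): [136.94, 136.94, 180, 180, 180, 180, 180].

INTERFACE

Orientations are given as a 3x3 rotation matrix whose columns are the frame's x, y, z axes.
In Python, from bench import r, vision, workorder gives the robot as it stands.
- The arm moves only by the tool play_rows, never from a script. Its argument "deltas" is a list of rows, each a list of 2 entries, a list of its own where there are three numbers: the shift along the tool's x, y, z normalised to -1 to 1, where 1 is 150 mm, then the turn, a rotation vector about the tool's x, y, z normalised to -1 to 1, where 1 is 45 degrees. In form: [[[x, y, z], [ax, ay, az]], ...]. A call has 1 to 12 rows; each row is the pose to reach, as a shift and turn from the pose commanded when the call began, along the tool's axes at that moment; what a row does not reach only later rows make up. A row lasts 1/8 s, in which the tool goes at most 62.5 mm and 10.7 degrees, less where a joint would pass 70% of its speed; a pose out of reach is approached as far as the arm can. A call with a number of a shift or a turn outside -1 to 1 is refused whole. A call with a gripper value outside its range is refused whole. "fingers" is the closure, from -1 (fully open) to 1 (shut), set as the call begins (left out, the last holds). The fingers move at their own pace and stop on an object; the grip force is fixed at half the most. Time passes only in rows, so rows that repeat a pose let the fingers close. It gives the time, the measured TCP pose, the force, the opening and the grip force at its end, in the units of the state.
- r.read_state(): the state, without advancing time (a new reading comes with each control period).
- vision.capture(name): name is "scene" or "top" or "wrist"; returns a dict with "img" (384x512x3 uint8, red, green, blue), "intrinsics" (3x3 intrinsics, pixels), "extrinsics" (4x4, takes a point from camera to world coordinates). Camera axes: x right, y up, looking along -z (the intrinsics and any distortion apply to the point x, -y, -z); pixel columns grow to the right and rows downward; lengths in mm; the calibration is good to about 2 mm. A picture is of the moment at which its call begins. There is no depth.
- workorder.finish_job(): hands the job in; it is judged then, once.
The state is a dict: "t": time; "q": joint angles; "qd": joint speeds; "tau": joint torques, N m; "position": TCP position; "tcp_rot": TCP orientation; "ft_force": force on the tool from outside, world axes, zero at the start; "moment": the same for the moment, N m; "finger_gap": opening from 0.0 (shut) to 1.0 (fully open); "grip_force": force on a finger pad.
Only numpy, scipy, OpenCV 4.12 (cv2) and the standard library are available. Lean on these libraries where they do the work, as an engineer would, in place of code of your own. Each camera call takes 0.05 s, during which the arm holds its last target. There are 200 camera calls.

TASK

The flow cell is fitted with its blank plate, and the plate with the window lies on the wooden rest. Swap the two (the empty rubber mat is there to put one down on the way), so that the window plate lies flat on the cell's seat with both pins through its holes and the blank plate lies flat, centred and lengthwise along the rest, and have the steel weight standing upright on the middle of the fitted window plate. Leave the beaker, the bottle and the jar where they are.

Things in the scene. Friction and masses are not known exactly. Their poses are not given: they have to be found in the camera images.
- blank_c (a point): Blank plate: aluminium plate, 116 (x) x 46 (y) x 10 mm, with 12 mm through holes 42 mm either side of its centre along x; either way round is right. The point is its centre, half-way up; z up. It is solid apart from the two pin holes. 0.13 kg, give or take 30 %. At the start it is fitted on the flow cell, over both pins.
- window_c (a point): Window plate: aluminium plate, 116 (x) x 46 (y) x 10 mm, with 12 mm through holes 42 mm either side of its centre along x; either way round is right. The point is its centre, half-way up; z up. Besides the two pin holes it has an oblong window cut right through its middle, 56 mm (x) x 20 mm (y). 0.11 kg, give or take 30 %. At the start it lies lengthwise on the wooden rest.
- weight_c (a point): Steel weight: plain upright cylinder, 46 mm diameter x 36 mm high, 0.45 kg give or take 30 %, standing on the bench. The point is its centre, 18 mm above its underside.
- cell_seat (a point): Flow cell (fixed): grey foot 150 x 70 x 10 mm with a black raised seat 100 (x) x 32 (y) mm, its flat top 30 mm above the bench. On it two steel pins, 42 mm either side of the centre along x, 8 mm diameter, 26 mm tall, the last 10 mm tapering to 3 mm. Stubs on the foot stay below 25 mm. The point is the centre of the seat's top, z up. A fitted plate's centre is 5 mm above it.
- rest_top (a point): Wooden rest (fixed): foot 150 x 64 x 6 mm with a raised bar 100 (x) x 32 (y) mm, its flat top 22 mm above the bench, no pins. The point is the centre of the bar's top; x runs along the bar, z up. A plate lying on it has its centre 5 mm above the point and overhangs the bar by 7 mm on each long side.
- mat: Black rubber mat (fixed), 150 mm (x) x 100 mm (y) x 4 mm thick, empty, the free spot. The origin is the centre of its underside, on the bench; z up.
- beaker: Empty glass beaker, 64 mm diameter, 85 mm tall, loose, a bystander standing among the work. Origin at the centre of its underside.
- bottle: Amber glass bottle, 60 mm diameter, 130 mm tall, loose, a bystander off to one side. Origin at the centre of its underside.
- jar: White plastic jar, 68 mm diameter, 70 mm tall, loose, a bystander off to one side. Origin at the centre of its underside.
Things that resemble listed ones, but are neither listed nor needed, are in the scene too. Leave any red or turquoise look-alike of the part that bears window_c alone.

How it is judged (in metres and radians):
At the end, for the whole second after the job is handed in: Window plate flat on the cell seat, both pins through (centre within 6 mm, yaw 0.1 rad); blank plate flat on the rest (within 15 mm along, 12 mm across, yaw 0.25 rad); weight upright on the window plate within 10 mm of its middle; all at rest (horizontal distance between window_c and cell_seat below 0.006 m and z of window_c in the frame of cell_seat between 0.003 and 0.0075 m and angle between the x axis of window_c and the x axis of cell_seat, either way round below 0.1 rad and angle between window_c's own z axis and vertical below 0.05 rad and x of blank_c in the frame of rest_top between -0.015 and 0.015 m and y of blank_c in the frame of rest_top between -0.012 and 0.012 m and z of blank_c in the frame of rest_top between 0.003 and 0.0075 m and angle between the x axis of blank_c and the x axis of rest_top, either way round below 0.25 rad and angle between each of blank_c, weight_c's own z axis and vertical below 0.06 rad and horizontal distance between weight_c and window_c below 0.01 m and z of weight_c in the frame of window_c between 0.02 and 0.026 m and linear speed of each of window, blank, weight below 0.02 m/s); the robot touches nothing.
It fails at once if the glass beaker is shifted or knocked by more than 20 mm (distance of beaker from where it was at the start of the episode above 0.02 m).
It fails at once if the amber bottle is shifted or knocked by more than 20 mm (distance of bottle from where it was at the start of the episode above 0.02 m).
It fails at once if the white jar is shifted or knocked by more than 20 mm (distance of jar from where it was at the start of the episode above 0.02 m).
It also fails if it takes over 115 s, if anything falls off the work surface, if the arm or the gripper's body presses on something with over 40 N, if the wrist force passes 120 N, or if a joint passes its speed limit or range.

## Working session

There is one attempt and no reset: what is moved stays moved. The work goes in short steps, Python scripts to look and compute and a tool call to move; the robot and the scene stay as the last step left them, time stands still between calls to the robot, and variables do not carry over. Pictures are saved under pics/ and viewed, at most 14 in all, crops included, and the job is handed in when it is done.

Besides the shell and the picture viewer there is one more tool, called after "Request:" by a JSON object that holds its "method" and its "body". play_rows: Moves the arm, as the interface text tells. Its arguments: {"type":"object","properties":{"deltas":{"type":"array"},"fingers":{"type":"number"}},"required":["deltas"]}

```bash
mkdir -p pics; ls
python3 - <<'E'
from bench import r, vision
import cv2, numpy as np
for n in ("top","scene"):
    c=vision.capture(n); np.savez(f"pics/{n}0.npz",**{k:c[k] for k in("img","intrinsics","extrinsics")})
    print(n,c.keys(),c["intrinsics"].tolist(),np.round(c["extrinsics"],3).tolist())
    cv2.imwrite(f"pics/{n}0.png",cv2.resize(c["img"][:,:,::-1],(800,600),interpolation=cv2.INTER_CUBIC))
s=r.read_state();print(s)
E
```

```text
pics
top dict_keys(['img', 'intrinsics', 'extrinsics']) [[464.6186923463886, 0.0, 260.6221427998775], [0.0, 464.6186923463886, 193.41453893474866], [0.0, 0.0, 1.0]] [[0.085, 0.967, -0.241, 169.928], [-0.996, 0.084, -0.018, 80.481], [0.002, 0.241, 0.97, 1498.94], [0.0, 0.0, 0.0, 1.0]]
scene dict_keys(['img', 'intrinsics', 'extrinsics']) [[421.0629911203107, 0.0, 259.3250343446776], [0.0, 421.0629911203107, 190.2355782928228], [0.0, 0.0, 1.0]] [[0.234, -0.84, 0.49, 1079.717], [0.972, 0.201, -0.12, -46.429], [0.002, 0.505, 0.863, 1085.77], [0.0, 0.0, 0.0, 1.0]]
{'t': 0.1, 'q': array([-73.00805819,  30.77108954,  -0.25448171,  88.1645627 ,
         0.14928444,  61.15079183,  -4.07845102]), 'qd': array([ 0.0305399 , -0.02935438, -0.04125999, -0.09101465,  0.09415112,
       -0.07604268,  0.0014322 ]), 'tau': array([ 2.97233746e-03, -5.72083104e+01,  9.94054154e-01, -2.52231574e+01,
       -5.61449805e-02,  1.34446617e-02,  4.58828606e-05]), 'position': array([230.47838863, 607.18599203, 237.95325622]), 'tcp_rot': array([[-9.34952632e-01,  3.54772316e-01, -4.24334981e-04],
       [ 3.54772551e-01,  9.34951527e-01, -1.44184632e-03],
       [-1.14794519e-04, -1.49860041e-03, -9.99998871e-01]]), 'ft_force': array([ 0.37519871,  0.19047095, -0.17386569]), 'moment': array([-0.01349619,  0.03231001,  0.00515887]), 'grip_force': 0.0, 'finger_gap': 1.0018843548394227}
```

View pics/top0.png

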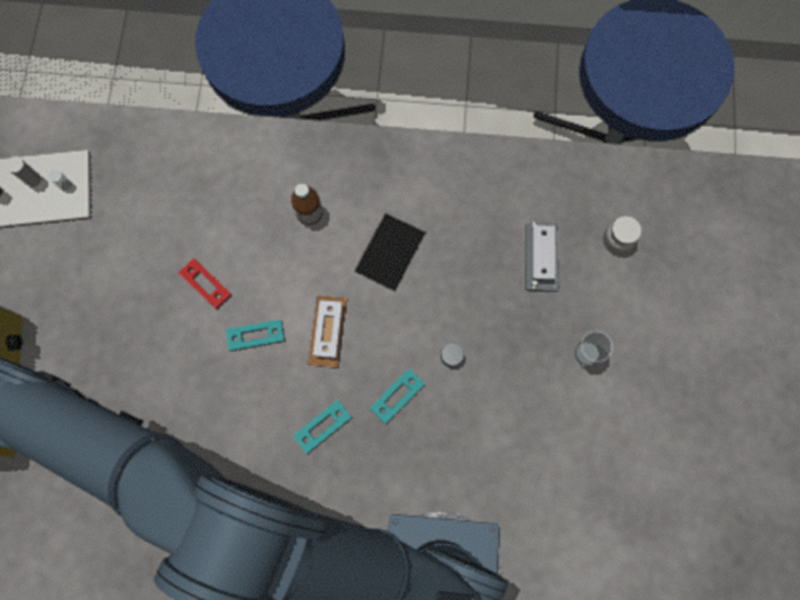

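View pics/scene0.png

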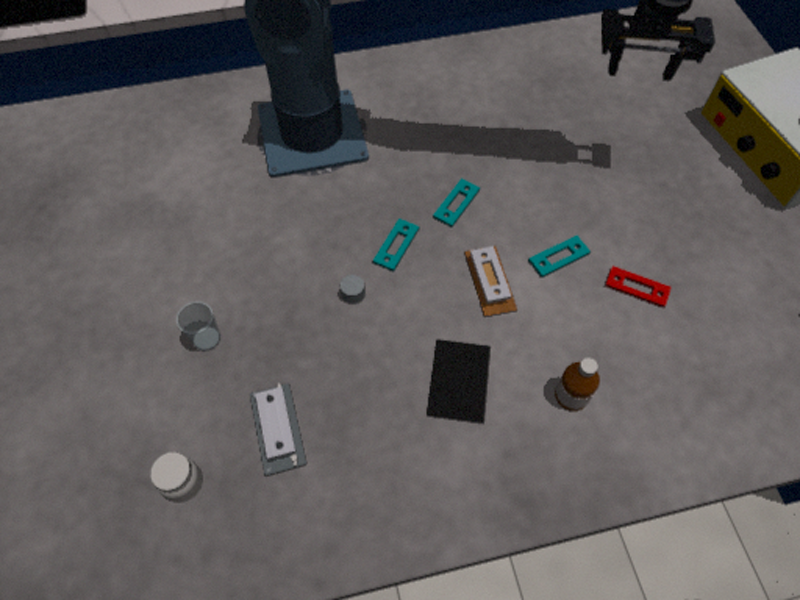

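The candidates for window_c in the top picture are the silver plate at (327,330), the red one at (205,283), and turquoise ones at (256,335), (398,396) and (322,428). The silver plate fits, because it is bare aluminium with an oblong window and lies on the wooden rest. The blank plate is on the cell at (543,253), the weight is at (452,355), the mat at (390,252), the beaker at (593,350), the jar at (625,235) and the bottle at (307,205). I'll confirm this in one enlarged crop.

```bash
cat > h.py <<'E'
import numpy as np, cv2
def load(f):
    d=np.load(f); return dict(d)
def pix2w(c,uv,z):
    K,T=c["intrinsics"],c["extrinsics"]
    d=np.linalg.inv(K)@np.array([uv[0],uv[1],1.]); d=T[:3,:3]@(d*[1,-1,-1]); o=T[:3,3]
    return o+d*(z-o[2])/d[2]
def w2pix(c,p):
    K,T=c["intrinsics"],c["extrinsics"]
    q=T[:3,:3].T@(np.asarray(p,float)-T[:3,3]); q=K@(q*[1,-1,-1]); return q[:2]/q[2]
def rect(c,box,z,lo):
    "bright grey blob in box -> centre, long axis yaw, size in world plane z"
    x0,y0,x1,y1=box; im=c["img"][y0:y1,x0:x1].astype(int)
    m=((im.min(2)>lo)&(np.ptp(im,axis=2)<35)).astype(np.uint8)
    cs,_=cv2.findContours(m,0,2); k=max(cs,key=cv2.contourArea).reshape(-1,2)+[x0,y0]
    w=np.array([pix2w(c,p,z)[:2] for p in k],np.float32)
    (cx,cy),(a,b),t=cv2.minAreaRect(w)
    if a<b: t+=90; a,b=b,a
    return np.round([cx,cy,(t+90)%180-90,a,b],1)
E
python3 - <<'E'
from h import *
c=load("pics/top0.npz"); s=load("pics/scene0.npz")
im=c["img"]
A=[im[180:240,190:240],im[135:195,325:375],im[205:265,265:315]]
im2=s["img"]; B=[im2[150:210,290:340],im2[240:310,155:205][:60],im2[160:220,200:250]]
m=np.vstack([np.hstack(A),np.hstack(B)])
m=cv2.resize(m,(750,600),interpolation=cv2.INTER_CUBIC)
cv2.imwrite("pics/crop1.png",m[:,:,::-1])
for lo in(130,150,170):
  print(lo,"win",rect(c,(190,180,240,240),32,lo),rect(s,(290,150,340,210),32,lo))
  print("   cell",rect(c,(325,135,375,195),40,lo),rect(s,(155,235,205,310),40,lo))
for n,u,v,z in(("weight",452,355,36),("mat",390,252,4),("beaker",590,354,0),("jar",626,230,70),("bottle",303,190,130)):
  print(n,np.round(pix2w(c,(u/1.5625,v/1.5625),z)))
for n,u,v,z in(("weight",352,287,36),("mat",459,381,4),("beaker",206,339,0)):
  print(n,np.round(pix2w(s,(u/1.5625,v/1.5625),z)))
E
```

```text
130 win [ 4.657e+02  2.688e+02 -1.000e-01  1.168e+02  4.700e+01] [ 4.649e+02  2.689e+02 -4.000e-01  1.146e+02  4.390e+01]
   cell [ 671.3 -169.4    2.5  121.2   46.4] [ 662.5 -168.7    3.3  122.8   45.6]
150 win [ 4.655e+02  2.691e+02 -3.000e-01  1.154e+02  4.510e+01] [464.1 268.8  -0.8 109.7  41.4]
   cell [ 671.1 -167.8    2.5  121.1   43.2] [ 662.4 -168.5    2.6  117.3   43.6]Traceback (most recent call last):
  File "<stdin>", line 10, in <module>
  File "h.py", line 15, in rect
    cs,_=cv2.findContours(m,0,2); k=max(cs,key=cv2.contourArea).reshape(-1,2)+[x0,y0]
                                    ~~~^^^^^^^^^^^^^^^^^^^^^^^^
ValueError: max() iterable argument is empty
```

View pics/crop1.png

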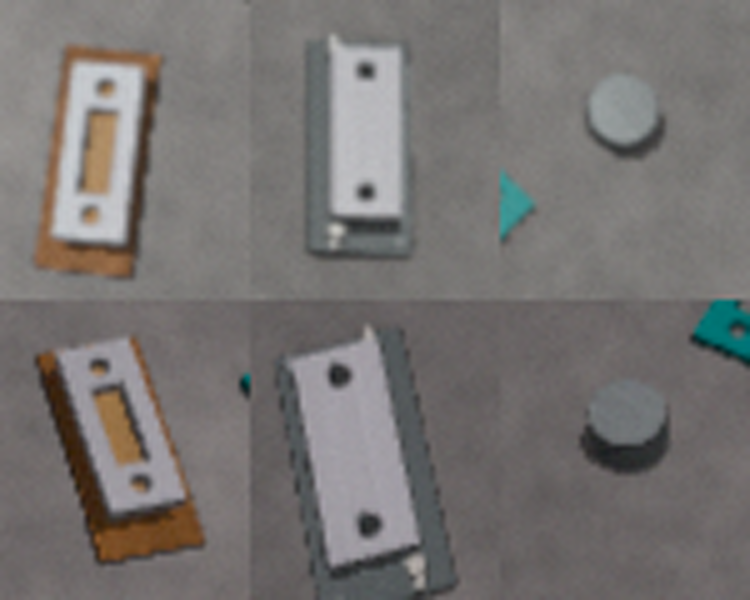

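The crops confirm it: the silver windowed plate is on the rest, the solid plate is on the cell with its holes over the pins, and the plain cylinder is the weight. Next I'll locate the holes and the remaining objects.

Run:
```python
from h import *
c=load("pics/top0.npz"); s=load("pics/scene0.npz")
f=lambda c,P,z:[np.round(pix2w(c,p,z)[:2],1).tolist() for p in P]
T=lambda x,y,ox,oy:(x/5+ox-.4,y/5+oy-.4)
a=lambda n,ps:(print(n,ps,"mean",np.mean(ps,0)))
a("cell top",f(c,[T(116,70,325,135),T(116,191,325,135)],40))
a("cell scene",f(s,[T(90,75,155,240),T(119,224,155,240)],40))
a("win top",f(c,[T(105,88,190,180),T(90,214,190,180)],32))
a("win scene",f(s,[T(100,66,290,150),T(141,183,290,150)],32))
a("rest foot top",f(c,[T(x,y,190,180) for x,y in((68,47),(161,55),(133,276),(35,266))],6))
a("weight top",f(c,[T(123,108,265,205)],36));a("weight sc",f(s,[T(126,111,200,160)],36))
for n,u,v,z in(("mat",390,252,4),("matc",387,214,4),("matc",425,234,4),("matc",395,290,4),("matc",356,270,4),("beaker",587,357,0),("jar",626,230,70),("bottle",303,190,130),("turq",398,396,10)):
  print(n,f(c,[(u/1.5625,v/1.5625)],z))
for n,u,v,z in(("mat",459,381,4),("beaker",206,339,0),("jar",171,471,70),("bottle",589,366,130)): print(n,f(s,[(u/1.5625,v/1.5625)],z))
```

```text
cell top [[709.4, -167.0], [625.7, -170.4]] mean [ 667.55 -168.7 ]
cell scene [[623.9, -170.3], [707.7, -166.6]] mean [ 665.8  -168.45]
win top [[507.3, 268.8], [424.0, 269.1]] mean [465.65 268.95]
win scene [[423.5, 269.3], [507.8, 268.5]] mean [465.65 268.9 ]
rest foot top [[539.0, 299.7], [538.8, 237.7], [390.3, 240.1], [391.4, 304.1]] mean [464.875 270.4  ]
weight top [[433.4, 8.0]] mean [433.4   8. ]
weight sc [[432.4, 7.6]] mean [432.4   7.6]
mat [[648.9, 155.2]]
matc [[735.2, 169.7]]
matc [[696.3, 83.2]]
matc [[565.3, 136.9]]
matc [[602.3, 224.2]]
beaker [[456.6, -275.7]]
jar [[718.0, -333.0]]
bottle [[724.2, 336.0]]
turq [[340.5, 110.4]]
mat [[654.9, 155.9]]
beaker [[464.4, -273.7]]
jar [[721.4, -331.2]]
bottle [[727.8, 340.0]]
```

```bash
cat > plan.py <<'E'
import numpy as np, sys
from scipy.spatial.transform import Rotation as Ro
from bench import r
def plan(*wps):
    "wps: (x,y,z,yaw of tool x); prints normalised total shift/turn per call, from measured pose"
    s=r.read_state(); p=np.array(s["position"]); R=np.array(s["tcp_rot"])
    print("at",np.round(p,1),"yaw",round(np.degrees(np.arctan2(R[1,0],R[0,0])),2),"t",round(s["t"],1))
    for x,y,z,a in wps:
        a=np.radians(a); Rt=np.array([[np.cos(a),np.sin(a),0],[np.sin(a),-np.cos(a),0],[0,0,-1]])
        tgt=np.array([x,y,z],float)
        while True:
            d=R.T@(tgt-p)/150; w=Ro.from_matrix(R.T@Rt).as_rotvec(degrees=True)/45
            k=max(1,np.abs(d).max()/.99,np.abs(w).max()/.99)
            n=int(np.ceil(k)); d=np.round(d/n,3); w=np.round(w/n,3)
            print("  ",d.tolist(),w.tolist(),"mm",round(np.linalg.norm(d)*150),"deg",round(np.linalg.norm(w)*45,1))
            p=p+R@(d*150); R=R@Ro.from_rotvec(w*45,degrees=True).as_matrix()
            if n==1: break
        print("  -- reached",(x,y,z))
E
python3 -c "
from plan import *
plan((430,320,238,180),(466,269,200,180),(667,-168.5,200,182.4))"
```

```text
at [230.5 607.2 238. ] yaw 159.22 t 0.1
   [-0.961, -0.659, 0.001] [-0.001, -0.0, -0.231] mm 175 deg 10.4
   [-0.827, -0.822, 0.0] [-0.001, -0.0, -0.231] mm 175 deg 10.4
  -- reached (430, 320, 238)
   [-0.24, -0.34, 0.254] [0.0, -0.0, 0.0] mm 73 deg 0.0
  -- reached (466, 269, 200)
   [-0.447, -0.972, -0.0] [0.0, -0.0, -0.018] mm 160 deg 0.8
   [-0.433, -0.979, -0.0] [0.0, -0.0, -0.018] mm 161 deg 0.8
   [-0.418, -0.984, -0.001] [0.0, -0.0, -0.017] mm 160 deg 0.8
  -- reached (667, -168.5, 200)
```

Request:
{"method": "play_rows", "body": {"deltas": [[[-0.32,-0.22,0],[0,0,-0.077]],[[-0.64,-0.44,0],[0,0,-0.154]],[[-0.961,-0.659,0.001],[-0.001,0,-0.231]],[[-0.961,-0.659,0.001],[-0.001,0,-0.231]]], "fingers": -1}}

```text
t: 0.6
position: [334.4, 459.2, 238.4]
tcp_rot: [[-0.982, 0.188, 0.002], [0.188, 0.982, -0.002], [-0.002, -0.002, -1.0]]
ft_force: [-0.7, 1.0, -0.2]
finger_gap: 1.002
grip_force: 0.0
```

Request:
{"method": "play_rows", "body": {"deltas": [[[-0.276,-0.274,0],[0,0,-0.077]],[[-0.55,-0.55,0],[0,0,-0.154]],[[-0.827,-0.822,0],[-0.001,0,-0.231]],[[-0.827,-0.822,0],[-0.001,0,-0.231]]]}}

```text
t: 1.1
position: [432.8, 316.4, 238.3]
tcp_rot: [[-1.0, 0.007, 0.001], [0.007, 1.0, -0.0], [-0.001, -0.0, -1.0]]
ft_force: [-0.1, 0.6, 0.2]
finger_gap: 0.999
grip_force: 0.0
```

Request:
{"method": "play_rows", "body": {"deltas": [[[-0.12,-0.17,0.127],[0,0,0]],[[-0.24,-0.34,0.254],[0,0,0]],[[-0.24,-0.34,0.254],[0,0,0]],[[-0.24,-0.34,0.254],[0,0,0]],[[-0.24,-0.34,0.254],[0,0,0]]]}}

```text
t: 1.72
position: [465.5, 271.5, 200.9]
tcp_rot: [[-1.0, -0.003, 0.001], [-0.003, 1.0, 0.003], [-0.001, 0.003, -1.0]]
ft_force: [-0.0, 0.3, 0.5]
finger_gap: 1.0
grip_force: 0.0
```

Run:
```python
from plan import *
from bench import vision
import cv2
c=vision.capture("wrist"); s=r.read_state()
np.savez("pics/wW.npz",pos=s["position"],rot=s["tcp_rot"],**c)
print(np.round(c["extrinsics"],3).tolist(),c["intrinsics"].tolist())
cv2.imwrite("pics/wW.png",cv2.resize(c["img"][:,:,::-1],(800,600),interpolation=cv2.INTER_CUBIC))
plan((667,-168.5,200,182.4))
```

```text
[[-0.002, -0.947, -0.32, 381.324], [1.0, -0.001, -0.004, 270.1], [0.004, -0.32, 0.947, 346.118], [0.0, 0.0, 0.0, 1.0]] [[329.811249159419, 0.0, 252.4250982825418], [0.0, 329.811249159419, 189.65365544524707], [0.0, 0.0, 1.0]]
at [465.7 271.2 200.8] yaw -179.87 t 1.8
   [-0.445, -0.978, -0.0] [0.001, 0.0, -0.017] mm 161 deg 0.8
   [-0.432, -0.984, 0.0] [0.001, 0.001, -0.017] mm 161 deg 0.8
   [-0.419, -0.99, 0.001] [0.001, 0.0, -0.016] mm 161 deg 0.7
  -- reached (667, -168.5, 200)
```

View pics/wW.png

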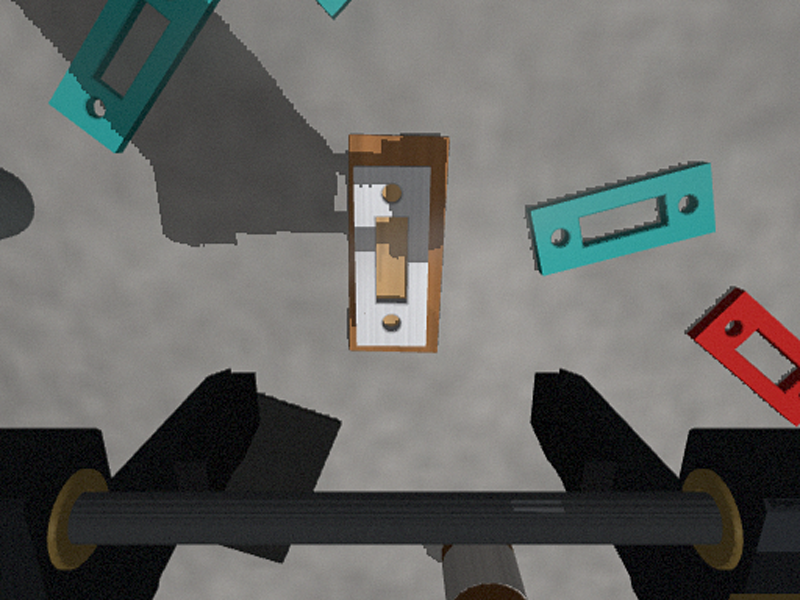

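The wrist view shows the window plate on the rest with its holes at about (391,193) and (391,323), and the rest foot's corners at (349,134), (449,136), (437,352) and (349,350). Moving on to the cell.

Request:
{"method": "play_rows", "body": {"deltas": [[[-0.15,-0.33,0],[0,0,-0.006]],[[-0.3,-0.65,0],[0,0,-0.012]],[[-0.445,-0.978,0],[0.001,0,-0.017]],[[-0.445,-0.978,0],[0.001,0,-0.017]]]}}

```text
t: 2.28
position: [534.6, 118.6, 200.6]
tcp_rot: [[-1.0, -0.007, 0.002], [-0.007, 1.0, -0.001], [-0.002, -0.001, -1.0]]
ft_force: [0.3, 0.3, -0.3]
finger_gap: 1.003
grip_force: 0.0
```

Request:
{"method": "play_rows", "body": {"deltas": [[[-0.15,-0.33,0],[0,0,-0.006]],[[-0.3,-0.65,0],[0,0,-0.012]],[[-0.432,-0.984,0],[0.001,0,-0.017]],[[-0.432,-0.984,0],[0.001,0,-0.017]]]}}

```text
t: 2.78
position: [600.7, -27.5, 200.3]
tcp_rot: [[-1.0, -0.021, 0.002], [-0.021, 1.0, -0.002], [-0.002, -0.002, -1.0]]
ft_force: [-1.5, 0.2, -0.0]
finger_gap: 0.996
grip_force: 0.0
```

Request:
{"method": "play_rows", "body": {"deltas": [[[-0.15,-0.33,0],[0,0,-0.006]],[[-0.3,-0.65,0],[0,0,-0.012]],[[-0.419,-0.99,0],[0.001,0,-0.016]],[[-0.419,-0.99,0],[0.001,0,-0.016]],[[-0.419,-0.99,0],[0.001,0,-0.016]],[[-0.419,-0.99,0],[0.001,0,-0.016]]]}}

```text
t: 3.52
position: [666.7, -167.2, 200.1]
tcp_rot: [[-0.999, -0.043, 0.0], [-0.043, 0.999, 0.001], [-0.0, 0.001, -1.0]]
ft_force: [0.1, 0.0, 0.1]
finger_gap: 0.995
grip_force: 0.0
```

Run:
```python
from plan import *
from bench import vision
import cv2
c=vision.capture("wrist"); s=r.read_state()
np.savez("pics/wC.npz",pos=s["position"],rot=s["tcp_rot"],**c)
print(np.round(s["position"],1))
w=np.load("pics/wW.npz")
f=lambda i:cv2.resize(i[75:235,190:310][:,:,::-1],(390,520),interpolation=cv2.INTER_CUBIC)
cv2.imwrite("pics/wC.png",np.hstack([f(w["img"]),f(c["img"])]))
```

```text
[ 666.6 -167.7  200.2]
```

View pics/wC.png

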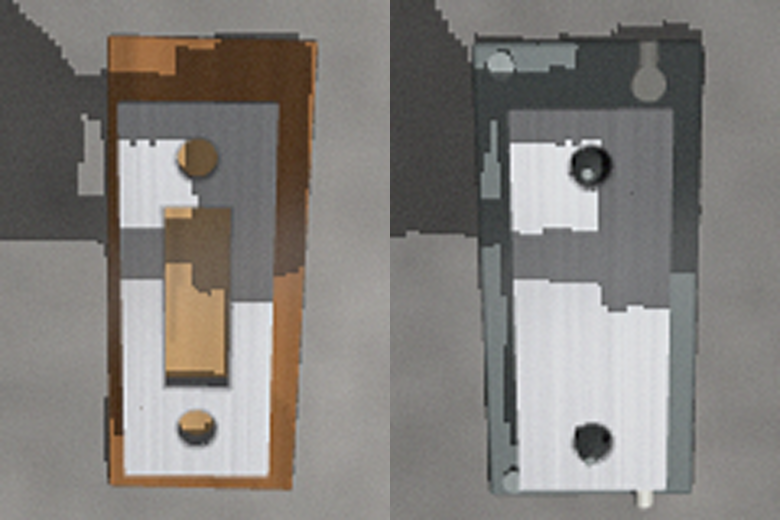

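Left panel: window plate holes at (197,158) and (196,428). Right panel: blank plate holes at (590,166) and (593,442) with the dark pins inside them. The stubs sit only at the ends of the foot, so the middle of both sides is clear for the fingers.

Run:
```python
from h import *; from plan import plan
W=load("pics/wW.npz"); C=load("pics/wC.npz")
g=lambda c,P,z,ox:np.array([pix2w(c,((x-ox)/3.25+190-.35,y/3.25+75-.35),z)[:2] for x,y in P])
def rep(n,c,H,Q,z,ox):
    h=g(c,H,z,ox);q=g(c,Q,z,ox);d=h[0]-h[1]
    print(n,"holes",h.round(1).tolist(),"mean",h.mean(0).round(1),"dist",np.hypot(*d).round(1),"yaw",np.degrees(np.arctan2(d[1],d[0])).round(2),"corner mean",q.mean(0).round(1),"rel TCP",(h.mean(0)-c["pos"][:2]).round(1))
rep("win",W,[(197,158),(196,428)],[(117,103),(278,103),(270,474),(123,475)],32,0)
rep("blank",C,[(590,166),(593,442)],[(508,109),(672,109),(669,489),(517,489)],40,390)
print("restfoot",g(W,[(109,37),(317,40),(292,489),(109,487)],6,0).mean(0))
q=g(C,[(474,39),(702,40),(692,492),(492,490)],10,390);print("cellfoot",q.round(1).tolist(),q.mean(0))
plan((666.7,-168.6,60,182.2),(666.7,-168.6,29,182.2))
```

```text
win holes [[421.4, 269.3], [505.4, 269.0]] mean [463.4 269.1] dist 84.0 yaw 179.81 corner mean [463.6 269.3] rel TCP [-2.2 -2. ]
blank holes [[623.7, -170.5], [707.6, -166.1]] mean [ 665.7 -168.3] dist 84.0 yaw -176.98 corner mean [ 665.7 -168.3] rel TCP [-1.  -0.6]
restfoot [463.51368074 272.27500022]
cellfoot [[591.7, -206.6], [589.0, -138.5], [736.9, -130.8], [739.1, -199.4]] [ 664.17624958 -168.83843179]
at [ 666.6 -167.7  200.2] yaw -177.57 t 3.6
   [0.0, -0.006, 0.935] [0.001, 0.001, 0.005] mm 140 deg 0.2
  -- reached (666.7, -168.6, 60)
   [0.0, -0.0, 0.206] [-0.0, -0.0, 0.0] mm 31 deg 0.0
  -- reached (666.7, -168.6, 29)
```

Run:
```python
from plan import plan
plan((665.8,-168.3,62,182.9),(665.8,-168.3,30.5,182.9))
```

```text
at [ 666.6 -167.7  200.2] yaw -177.57 t 3.6
   [0.006, -0.004, 0.921] [0.001, 0.001, -0.01] mm 138 deg 0.5
  -- reached (665.8, -168.3, 62)
   [0.0, 0.0, 0.21] [-0.0, -0.0, -0.0] mm 32 deg 0.0
  -- reached (665.8, -168.3, 30.5)
```

Request:
{"method": "play_rows", "body": {"deltas": [[[0.003,-0.002,0.3],[0.001,0.001,-0.005]],[[0.006,-0.004,0.6],[0.001,0.001,-0.01]],[[0.006,-0.004,0.8],[0.001,0.001,-0.01]],[[0.006,-0.004,0.921],[0.001,0.001,-0.01]],[[0.006,-0.004,0.921],[0.001,0.001,-0.01]],[[0.006,-0.004,0.921],[0.001,0.001,-0.01]]]}}

```text
t: 4.32
position: [666.8, -171.4, 63.4]
tcp_rot: [[-0.999, -0.047, 0.002], [-0.047, 0.999, -0.002], [-0.002, -0.002, -1.0]]
ft_force: [0.6, -0.1, 0.1]
finger_gap: 1.004
grip_force: 0.0
```

Request:
{"method": "play_rows", "body": {"deltas": [[[0,0,0.07],[0,0,0]],[[0,0,0.14],[0,0,0]],[[0,0,0.21],[0,0,0]],[[0,0,0.21],[0,0,0]],[[0,0,0.21],[0,0,0]],[[0,0,0.21],[0,0,0]]]}}

```text
t: 5.08
position: [666.0, -171.6, 30.8]
tcp_rot: [[-0.999, -0.047, 0.0], [-0.047, 0.999, -0.002], [-0.0, -0.002, -1.0]]
ft_force: [-0.3, -0.2, 0.4]
finger_gap: 1.003
grip_force: 0.0
```

```bash
python3 -c "
from plan import plan
plan((665.8,-168.3,30.5,182.9))"
```

```text
at [ 666.  -171.6   30.8] yaw -177.3 t 5.1
   [0.0, 0.022, 0.002] [-0.002, 0.0, -0.004] mm 3 deg 0.2
  -- reached (665.8, -168.3, 30.5)
```

Request:
{"method": "play_rows", "body": {"deltas": [[[0,0.022,0.002],[-0.002,0,-0.004]],[[0,0.022,0.002],[-0.002,0,-0.004]],[[0,0.022,0.002],[-0.002,0,-0.004]],[[0,0.022,0.002],[-0.002,0,-0.004]]]}}

```text
t: 5.58
position: [665.5, -168.2, 30.1]
tcp_rot: [[-0.999, -0.05, -0.0], [-0.05, 0.999, -0.0], [0.0, -0.0, -1.0]]
ft_force: [0.0, -0.5, 0.4]
finger_gap: 0.999
grip_force: 0.0
```

Request:
{"method": "play_rows", "body": {"deltas": [[[0,0,0],[0,0,0]],[[0,0,0],[0,0,0]],[[0,0,0],[0,0,0]],[[0,0,0],[0,0,0]],[[0,0,0],[0,0,0]],[[0,0,0],[0,0,0]],[[0,0,0],[0,0,0]],[[0,0,0],[0,0,0]]], "fingers": 1}}

```text
t: 6.58
position: [665.5, -168.1, 30.1]
tcp_rot: [[-0.999, -0.05, -0.0], [-0.05, 0.999, -0.0], [0.0, 0.0, -1.0]]
ft_force: [-0.5, 0.1, 1.1]
finger_gap: 0.515
grip_force: 30.0
```

Request:
{"method": "play_rows", "body": {"deltas": [[[0,0,-0.1],[0,0,0]],[[0,0,-0.25],[0,0,0]],[[0,0,-0.4],[0,0,0]],[[0,0,-0.55],[0,0,0]],[[0,0,-0.55],[0,0,0]],[[0,0,-0.55],[0,0,0]]]}}

```text
t: 7.32
position: [665.1, -168.0, 112.3]
tcp_rot: [[-0.999, -0.05, -0.001], [-0.05, 0.999, 0.0], [0.001, 0.0, -1.0]]
ft_force: [-0.9, -0.6, -1.2]
finger_gap: 0.52
grip_force: 30.0
```

```bash
python3 -c "
from plan import plan
plan((651,155,112,175))"
```

```text
at [ 665.1 -168.   112.3] yaw -177.11 t 7.3
   [-0.005, 0.718, 0.001] [0.0, -0.001, 0.058] mm 108 deg 2.6
   [0.028, 0.718, 0.001] [0.0, -0.0, 0.059] mm 108 deg 2.7
   [0.061, 0.716, 0.0] [0.0, -0.001, 0.058] mm 108 deg 2.6
  -- reached (651, 155, 112)
```

Request:
{"method": "play_rows", "body": {"deltas": [[[0,0.15,0],[0,0,0.015]],[[0,0.4,0],[0,0,0.03]],[[-0.005,0.718,0.001],[0,0,0.058]]]}}

```text
t: 7.7
position: [659.9, -60.8, 111.1]
tcp_rot: [[-1.0, -0.002, -0.003], [-0.002, 1.0, -0.001], [0.003, -0.001, -1.0]]
ft_force: [0.7, 0.4, -1.1]
finger_gap: 0.516
grip_force: 30.0
```

Request:
{"method": "play_rows", "body": {"deltas": [[[0.01,0.24,0],[0,0,0.02]],[[0.02,0.48,0],[0,0,0.04]],[[0.028,0.718,0.001],[0,0,0.059]]]}}

```text
t: 8.07
position: [655.1, 48.3, 111.0]
tcp_rot: [[-0.999, 0.042, -0.003], [0.042, 0.999, -0.0], [0.003, -0.0, -1.0]]
ft_force: [-0.2, -0.3, -0.4]
finger_gap: 0.518
grip_force: 30.0
```

Request:
{"method": "play_rows", "body": {"deltas": [[[0.02,0.3,0],[0,0,0.02]],[[0.04,0.55,0],[0,0,0.04]],[[0.061,0.716,0],[0,0,0.058]],[[0.061,0.716,0],[0,0,0.058]],[[0.061,0.716,0],[0,0,0.058]],[[0.061,0.716,0],[0,0,0.058]]]}}

```text
t: 8.82
position: [651.7, 152.4, 112.0]
tcp_rot: [[-0.996, 0.089, -0.001], [0.089, 0.996, -0.001], [0.001, -0.001, -1.0]]
ft_force: [1.5, -0.2, -2.2]
finger_gap: 0.515
grip_force: 30.0
```

```bash
python3 -c "
from plan import plan
import cv2
from bench import vision
c=vision.capture('top');cv2.imwrite('pics/t1.png',cv2.resize(c['img'][100:260,180:400][:,:,::-1],(770,560),interpolation=cv2.INTER_CUBIC))
plan((651,155,25,175),(651,155,5,175))"
```

```text
at [651.7 152.8 112.2] yaw 174.89 t 8.9
   [0.006, 0.015, 0.581] [-0.001, -0.001, -0.003] mm 87 deg 0.1
  -- reached (651, 155, 25)
   [-0.0, -0.0, 0.134] [-0.0, 0.0, 0.0] mm 20 deg 0.0
  -- reached (651, 155, 5)
```

View pics/t1.png

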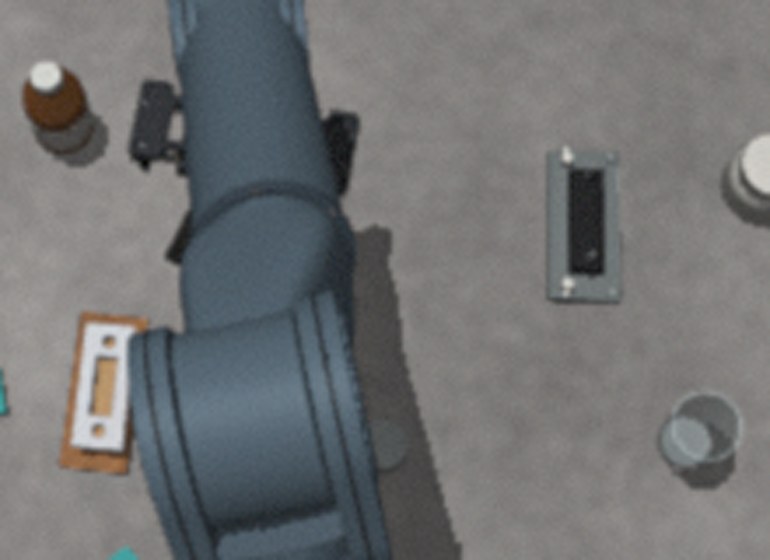

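The seat at (587,220) is bare, so the arm has the blank, and nothing else has moved. Lowering onto the mat.

Request:
{"method": "play_rows", "body": {"deltas": [[[0.003,0.007,0.25],[0,0,0]],[[0.006,0.015,0.45],[-0.001,-0.001,-0.003]],[[0.006,0.015,0.581],[-0.001,-0.001,-0.003]],[[0.006,0.015,0.65],[-0.001,-0.001,-0.003]],[[0.006,0.015,0.68],[-0.001,-0.001,-0.003]],[[0.006,0.015,0.7],[-0.001,-0.001,-0.003]],[[0.006,0.015,0.71],[-0.001,-0.001,-0.003]],[[0.006,0.015,0.716],[-0.001,-0.001,-0.003]],[[0.006,0.015,0.716],[-0.001,-0.001,-0.003]]]}}

```text
t: 10.0
position: [650.8, 157.2, 5.1]
tcp_rot: [[-0.996, 0.085, 0.001], [0.085, 0.996, 0.001], [-0.001, 0.001, -1.0]]
ft_force: [-0.2, 0.6, -0.9]
finger_gap: 0.517
grip_force: 30.0
```

Request:
{"method": "play_rows", "body": {"deltas": [[[0,0,0.004],[0,0,0]],[[0,0,0.004],[0,0,0]],[[0,0,0.004],[0,0,0]],[[0,0,0.004],[0,0,0]],[[0,0,0.004],[0,0,0]]], "fingers": -1}}

```text
t: 10.62
position: [651.1, 157.8, 4.6]
tcp_rot: [[-0.996, 0.084, 0.001], [0.084, 0.996, 0.001], [-0.001, 0.001, -1.0]]
ft_force: [0.9, 1.9, 3.9]
finger_gap: 1.0
grip_force: 1.4
```

Request:
{"method": "play_rows", "body": {"deltas": [[[0,0,-0.2],[0,0,0]],[[0,0,-0.5],[0,0,0]],[[0,0,-0.5],[0,0,0]]]}}

```text
t: 11.0
position: [653.2, 156.9, 82.7]
tcp_rot: [[-0.996, 0.085, 0.006], [0.085, 0.996, 0.002], [-0.006, 0.002, -1.0]]
ft_force: [0.3, 0.4, 0.3]
finger_gap: 1.002
grip_force: 0.0
```

```bash
python3 -c "
from plan import plan
plan((463.5,269.1,80,179.8),(463.5,269.1,40,179.8))"
```

```text
at [653.2 156.9  82.7] yaw 175.11 t 11.0
   [0.662, 0.319, 0.006] [0.001, 0.004, -0.052] mm 110 deg 2.3
   [0.648, 0.345, 0.007] [0.001, 0.004, -0.052] mm 110 deg 2.3
  -- reached (463.5, 269.1, 80)
   [0.0, -0.0, 0.267] [0.0, -0.0, -0.0] mm 40 deg 0.0
  -- reached (463.5, 269.1, 40)
```

Request:
{"method": "play_rows", "body": {"deltas": [[[0.22,0.11,0],[0,0,-0.02]],[[0.44,0.21,0],[0,0,-0.04]],[[0.662,0.319,0.006],[0.001,0.004,-0.052]]]}}

```text
t: 11.38
position: [554.0, 212.8, 77.3]
tcp_rot: [[-0.999, 0.044, -0.005], [0.044, 0.999, -0.001], [0.005, -0.001, -1.0]]
ft_force: [-0.1, 0.5, -0.7]
finger_gap: 0.997
grip_force: 0.0
```

Request:
{"method": "play_rows", "body": {"deltas": [[[0.22,0.12,0],[0,0,-0.02]],[[0.44,0.23,0],[0,0,-0.04]],[[0.648,0.345,0.007],[0.001,0.004,-0.052]],[[0.648,0.345,0.007],[0.001,0.004,-0.052]],[[0.648,0.345,0.15],[0.001,0.004,-0.052]],[[0.648,0.345,0.267],[0.001,0.004,-0.052]],[[0.648,0.345,0.267],[0.001,0.004,-0.052]],[[0.648,0.345,0.267],[0.001,0.004,-0.052]],[[0.648,0.345,0.267],[0.001,0.004,-0.052]]]}}

```text
t: 12.5
position: [461.4, 269.2, 39.1]
tcp_rot: [[-1.0, 0.003, -0.005], [0.003, 1.0, -0.0], [0.005, -0.0, -1.0]]
ft_force: [0.8, 0.5, -0.4]
finger_gap: 1.0
grip_force: 0.0
```

```bash
python3 -c "
from plan import plan
plan((463.5,269.1,12,179.8))"
```

```text
at [461.4 269.2  39.1] yaw 179.81 t 12.5
   [-0.015, -0.001, 0.181] [-0.0, -0.006, 0.0] mm 27 deg 0.3
  -- reached (463.5, 269.1, 12)
```

Request:
{"method": "play_rows", "body": {"deltas": [[[-0.015,0,0.05],[0,-0.006,0]],[[-0.015,0,0.12],[0,-0.006,0]],[[-0.015,0,0.175],[0,-0.006,0]],[[-0.015,0,0.175],[0,-0.006,0]],[[-0.015,0,0.175],[0,-0.006,0]],[[-0.015,0,0.175],[0,-0.006,0]]]}}

```text
t: 13.25
position: [463.1, 269.2, 12.6]
tcp_rot: [[-1.0, 0.003, -0.001], [0.003, 1.0, -0.0], [0.001, -0.0, -1.0]]
ft_force: [0.2, 0.5, 0.2]
finger_gap: 1.0
grip_force: 0.0
```

```bash
python3 -c "
from plan import plan
plan((463.5,269.1,12.7,179.8))"
```

```text
at [463.1 269.2  12.6] yaw 179.83 t 13.2
   [-0.002, -0.001, -0.001] [-0.001, -0.001, 0.001] mm 0 deg 0.1
  -- reached (463.5, 269.1, 12.7)
```

Request:
{"method": "play_rows", "body": {"deltas": [[[0,0,0],[0,0,0]],[[0,0,0],[0,0,0]],[[0,0,0],[0,0,0]],[[0,0,0],[0,0,0]],[[0,0,0],[0,0,0]],[[0,0,0],[0,0,0]],[[0,0,0],[0,0,0]]], "fingers": 1}}

```text
t: 14.12
position: [463.0, 269.2, 12.4]
tcp_rot: [[-1.0, 0.003, -0.001], [0.003, 1.0, -0.001], [0.001, -0.001, -1.0]]
ft_force: [-0.4, 1.1, 0.1]
finger_gap: 0.518
grip_force: 30.0
```

Request:
{"method": "play_rows", "body": {"deltas": [[[0,0,-0.1],[0,0,0]],[[0,0,-0.3],[0,0,0]],[[0,0,-0.5],[0,0,0]],[[0,0,-0.7],[0,0,0]],[[0,0,-0.9],[0,0,0]],[[0,0,-0.9],[0,0,0]],[[0,0,-0.9],[0,0,0]]]}}

```text
t: 15.0
position: [462.6, 268.9, 147.1]
tcp_rot: [[-1.0, 0.003, -0.002], [0.003, 1.0, -0.001], [0.002, -0.001, -1.0]]
ft_force: [-0.0, 0.0, -1.5]
finger_gap: 0.516
grip_force: 30.0
```

```bash
python3 -c "
from plan import plan
plan((665.5,-168.3,147,182.9))"
```

```text
at [462.6 268.9 147.1] yaw 179.83 t 15.0
   [-0.454, -0.97, 0.0] [-0.0, -0.001, -0.023] mm 161 deg 1.0
   [-0.436, -0.978, 0.001] [-0.001, -0.001, -0.023] mm 161 deg 1.0
   [-0.418, -0.987, 0.0] [-0.0, -0.0, -0.022] mm 161 deg 1.0
  -- reached (665.5, -168.3, 147)
```

Request:
{"method": "play_rows", "body": {"deltas": [[[-0.07,-0.15,0],[0,0,0]],[[-0.18,-0.4,0],[0,0,-0.01]],[[-0.32,-0.68,0],[0,0,-0.017]],[[-0.454,-0.97,0],[0,0,-0.023]]]}}

```text
t: 15.5
position: [530.4, 122.1, 146.1]
tcp_rot: [[-1.0, -0.016, -0.004], [-0.016, 1.0, -0.001], [0.004, -0.001, -1.0]]
ft_force: [0.9, 0.8, -0.4]
finger_gap: 0.514
grip_force: 30.0
```

Request:
{"method": "play_rows", "body": {"deltas": [[[-0.13,-0.28,0],[0,0,0]],[[-0.25,-0.56,0],[0,0,-0.01]],[[-0.35,-0.8,0],[0,0,-0.017]],[[-0.436,-0.978,0],[0,0,-0.023]]]}}

```text
t: 16.0
position: [597.7, -24.4, 145.8]
tcp_rot: [[-0.999, -0.032, -0.004], [-0.032, 1.0, -0.001], [0.004, -0.001, -1.0]]
ft_force: [0.3, -0.4, -1.1]
finger_gap: 0.515
grip_force: 30.0
```

Request:
{"method": "play_rows", "body": {"deltas": [[[-0.1,-0.25,0],[0,0,0]],[[-0.2,-0.5,0],[0,0,-0.01]],[[-0.32,-0.75,0],[0,0,-0.017]],[[-0.4,-0.93,0],[0,0,-0.022]],[[-0.418,-0.987,0],[0,0,-0.022]],[[-0.418,-0.987,0],[0,0,-0.022]],[[-0.418,-0.987,0],[0,0,-0.022]],[[-0.418,-0.987,0],[0,0,-0.022]]]}}

```text
t: 17.0
position: [665.8, -166.5, 147.4]
tcp_rot: [[-0.999, -0.052, -0.001], [-0.052, 0.999, 0.0], [0.001, 0.0, -1.0]]
ft_force: [-0.1, -0.0, -0.9]
finger_gap: 0.518
grip_force: 30.0
```

Run:
```python
from plan import *
from bench import vision
import cv2
c=vision.capture("wrist"); s=r.read_state()
np.savez("pics/wH.npz",pos=s["position"],rot=s["tcp_rot"],**c)
cv2.imwrite("pics/wH.png",cv2.resize(c["img"][60:330,130:420][:,:,::-1],(644,600),interpolation=cv2.INTER_CUBIC))
plan((665.5,-168.3,147,182.9))
```

```text
at [ 665.9 -166.8  147.5] yaw -177.03 t 17.1
   [0.003, -0.01, 0.003] [-0.0, -0.002, 0.001] mm 2 deg 0.1
  -- reached (665.5, -168.3, 147)
```

View pics/wH.png

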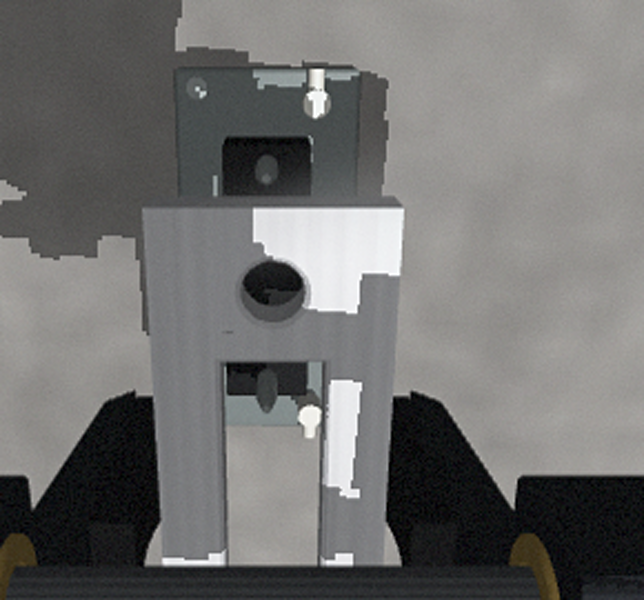

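The plate sits square in the grip, with its near hole at (272,291). The pins are at (266,155–183) and (267,370–412), tips at the lower ends.

Run:
```python
from h import *
c=load("pics/wH.npz"); S=644/290
P=lambda x,y,z:pix2w(c,(x/S+130-.3,y/S+60-.3),z)[:2]
t=np.array([P(266,181,56),P(268,409,56)]);print("tips",t.round(1).tolist(),t.mean(0).round(1),np.hypot(*(t[0]-t[1])))
b=np.array([P(266,159,32),P(267,374,32)]);print("mid-low",b.round(1).tolist(),b.mean(0))
z=c["pos"][2]+19.6
h=P(272,291,z); R=c["rot"]; print("hole",h.round(1),"-> centre est",(h-R[:2,0]*42).round(1), "alt",P(272,291,z)[0]+42, "tcp",c["pos"].round(1))
q=np.array([P(142,207,z),P(404,208,z)]);print("end corners",q.round(1).tolist(),"centre",(q.mean(0)-R[:2,0]*58).round(1))
for p in((624,-170.5,56),(707.7,-166.1,56),(624,-170.5,30),(707.7,-166.1,30)):
  u=(w2pix(c,p)+.3-[130,60])*S;print(p,u.round())
```

```text
tips [[624.6, -171.3], [707.2, -166.5]] [ 665.9 -168.9] 82.72631547408382
mid-low [[621.1, -171.7], [704.6, -167.1]] [ 662.86401018 -169.40113907]
hole [ 624.6 -169.4] -> centre est [ 666.5 -167.2] alt 666.6056875355463 tcp [ 665.9 -166.8  147.5]
end corners [[610.3, -192.8], [608.1, -147.1]] centre [ 667.1 -167. ]
(624, -170.5, 56) [269. 179.]
(707.7, -166.1, 56) [269. 410.]
(624, -170.5, 30) [269. 166.]
(707.7, -166.1, 30) [269. 379.]
```

```bash
python3 -c "
from plan import plan
plan((664.9,-168.5,53,183.1))"
```

```text
at [ 665.9 -166.8  147.5] yaw -177.03 t 17.1
   [0.006, -0.011, 0.63] [-0.0, -0.002, -0.003] mm 95 deg 0.2
  -- reached (664.9, -168.5, 53)
```

Request:
{"method": "play_rows", "body": {"deltas": [[[0.006,-0.011,0.15],[0,-0.002,-0.003]],[[0.006,-0.011,0.35],[0,-0.002,-0.003]],[[0.006,-0.011,0.52],[0,-0.002,-0.003]],[[0.006,-0.011,0.63],[0,-0.002,-0.003]],[[0.006,-0.011,0.63],[0,-0.002,-0.003]],[[0.006,-0.011,0.63],[0,-0.002,-0.003]],[[0.006,-0.011,0.63],[0,-0.002,-0.003]],[[0.006,-0.011,0.63],[0,-0.002,-0.003]],[[0.006,-0.011,0.63],[0,-0.002,-0.003]]]}}

```text
t: 18.18
position: [665.2, -169.9, 53.2]
tcp_rot: [[-0.999, -0.053, 0.001], [-0.053, 0.999, -0.001], [-0.001, -0.001, -1.0]]
ft_force: [0.3, -0.3, -0.4]
finger_gap: 0.515
grip_force: 30.0
```

```bash
python3 -c "
from plan import plan
plan((664.9,-168.5,53,183.1))"
```

```text
at [ 665.2 -169.9   53.2] yaw -176.98 t 18.2
   [0.001, 0.009, 0.002] [-0.001, 0.001, -0.002] mm 1 deg 0.1
  -- reached (664.9, -168.5, 53)
```

Request:
{"method": "play_rows", "body": {"deltas": [[[0.001,0.009,0.002],[-0.001,0.001,-0.002]],[[0.001,0.009,0.002],[-0.001,0.001,-0.002]],[[0.001,0.009,0.03],[-0.001,0.001,-0.002]],[[0.001,0.009,0.06],[-0.001,0.001,-0.002]],[[0.001,0.009,0.09],[-0.001,0.001,-0.002]],[[0.001,0.009,0.12],[-0.001,0.001,-0.002]]]}}

```text
t: 18.92
position: [664.7, -168.5, 34.4]
tcp_rot: [[-0.999, -0.054, -0.001], [-0.054, 0.999, 0.0], [0.001, 0.0, -1.0]]
ft_force: [0.2, -0.8, -2.3]
finger_gap: 0.515
grip_force: 30.0
```

Request:
{"method": "play_rows", "body": {"deltas": [[[0,0,0.03],[0,0,0]],[[0,0,0.05],[0,0,0]],[[0,0,0.07],[0,0,0]],[[0,0,0.085],[0,0,0]],[[0,0,0.09],[0,0,0]],[[0,0,0.09],[0,0,0]]]}}

```text
t: 19.68
position: [664.8, -168.6, 21.4]
tcp_rot: [[-0.999, -0.054, -0.0], [-0.054, 0.999, 0.0], [0.0, 0.0, -1.0]]
ft_force: [0.5, 0.7, -1.6]
finger_gap: 0.512
grip_force: 30.0
```

Request:
{"method": "play_rows", "body": {"deltas": [[[0,0,0.006],[0,0,0]],[[0,0,0.006],[0,0,0]]]}}

```text
t: 19.92
position: [664.8, -168.5, 20.5]
tcp_rot: [[-0.999, -0.054, -0.0], [-0.054, 0.999, 0.0], [0.0, 0.0, -1.0]]
ft_force: [0.2, 0.1, -0.8]
finger_gap: 0.517
grip_force: 30.0
```

Request:
{"method": "play_rows", "body": {"deltas": [[[0,0,0],[0,0,0]],[[0,0,0],[0,0,0]],[[0,0,0],[0,0,0]],[[0,0,0],[0,0,0]],[[0,0,0],[0,0,0]]], "fingers": -1}}

```text
t: 20.55
position: [664.8, -168.5, 20.5]
tcp_rot: [[-0.999, -0.054, -0.001], [-0.054, 0.999, 0.0], [0.001, 0.0, -1.0]]
ft_force: [-0.8, 0.6, -0.2]
finger_gap: 0.998
grip_force: 0.0
```

Request:
{"method": "play_rows", "body": {"deltas": [[[0,0,-0.2],[0,0,0]],[[0,0,-0.5],[0,0,0]],[[0,0,-0.85],[0,0,0]],[[0,0,-0.85],[0,0,0]],[[0,0,-0.85],[0,0,0]]]}}

```text
t: 21.18
position: [664.4, -168.4, 147.5]
tcp_rot: [[-0.999, -0.054, -0.001], [-0.054, 0.999, 0.0], [0.001, 0.001, -1.0]]
ft_force: [-0.2, 0.2, 0.1]
finger_gap: 1.0
grip_force: 0.0
```

Run:
```python
from plan import *
from bench import vision
import cv2
c=vision.capture("wrist"); s=r.read_state()
np.savez("pics/wF.npz",pos=s["position"],rot=s["tcp_rot"],**c)
cv2.imwrite("pics/wF.png",cv2.resize(c["img"][60:270,160:340][:,:,::-1],(514,600),interpolation=cv2.INTER_CUBIC))
plan((433,7.8,120,180),(433,7.8,60,180))
```

```text
at [ 663.9 -168.2  146.6] yaw -176.88 t 21.2
   [0.736, 0.628, 0.091] [0.001, -0.002, 0.035] mm 146 deg 1.6
   [0.754, 0.607, 0.09] [0.0, -0.001, 0.034] mm 146 deg 1.5
  -- reached (433, 7.8, 120)
   [-0.0, -0.0, 0.4] [0.0, -0.0, 0.0] mm 60 deg 0.0
  -- reached (433, 7.8, 60)
```

View pics/wF.png

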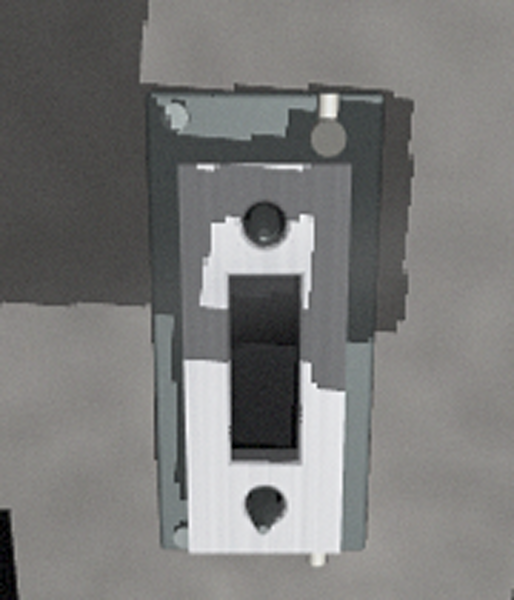

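The window plate is fitted flat with both pins through, at (264,222) and (264,505). Now the weight.

Request:
{"method": "play_rows", "body": {"deltas": [[[0.25,0.21,0.03],[0,0,0.01]],[[0.5,0.42,0.06],[0,0,0.02]],[[0.736,0.628,0.091],[0.001,-0.002,0.035]]]}}

```text
t: 21.6
position: [547.0, -79.4, 132.7]
tcp_rot: [[-1.0, -0.026, -0.002], [-0.026, 1.0, -0.0], [0.002, -0.0, -1.0]]
ft_force: [1.3, 0.3, -0.8]
finger_gap: 1.0
grip_force: 0.0
```

Request:
{"method": "play_rows", "body": {"deltas": [[[0.25,0.2,0.03],[0,0,0.01]],[[0.5,0.4,0.06],[0,0,0.02]],[[0.754,0.607,0.09],[0,-0.001,0.034]],[[0.754,0.607,0.09],[0,-0.001,0.034]],[[0.754,0.607,0.09],[0,-0.001,0.034]],[[0.754,0.607,0.09],[0,-0.001,0.034]]]}}

```text
t: 22.35
position: [435.0, 6.7, 120.6]
tcp_rot: [[-1.0, 0.001, 0.002], [0.001, 1.0, -0.001], [-0.002, -0.001, -1.0]]
ft_force: [0.1, 0.3, 0.5]
finger_gap: 1.005
grip_force: 0.0
```

Run:
```python
from plan import *
from bench import vision
from h import *
c=vision.capture("wrist"); s=r.read_state()
np.savez("pics/wG.npz",pos=s["position"],rot=s["tcp_rot"],**c)
cv2.imwrite("pics/wG.png",cv2.resize(c["img"][60:270,130:370][:,:,::-1],(686,600),interpolation=cv2.INTER_CUBIC))
f=load("pics/wF.npz");S=600/210
P=lambda x,y:pix2w(f,(x/S+160-.3,y/S+60-.3),40)[:2]
print(np.mean([P(265,222),P(264,504)],0),np.mean([P(178,165),P(350,165),P(337,551),P(190,552)],0))
print(((w2pix(c,(433,7.8,36))-[130,60])*S).round(), "pos",s["position"].round(1))
```

```text
[ 665.01325146 -168.93019573] [ 665.45092782 -169.11640163]
[357. 387.] pos [434.9   6.7 120.6]
```

View pics/wG.png

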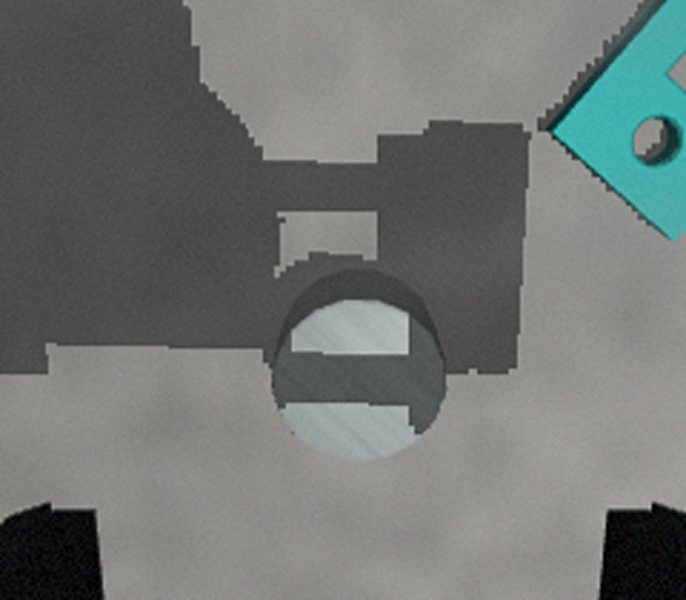

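The weight's top disc is centred at about (359,380). The nearest turquoise corner is at (549,128), well clear.

Run:
```python
from plan import *
from h import *
c=load("pics/wG.npz");S=600/210
P=lambda x,y,z:pix2w(c,(x/S+130-.3,y/S+60-.3),z)[:2]
w=P(359,380,36);print(w,P(549,128,10),np.linalg.norm(P(272,380,36)-P(446,380,36)),np.linalg.norm(P(359,299,36)-P(359,460,36)))
plan((w[0],w[1],50,180))
```

```text
[430.90297852   8.18317859] [369.71788208  58.35936999] 44.938170664531704 44.07194399399688
at [434.9   6.7 120.6] yaw 179.93 t 22.4
   [0.028, 0.01, 0.471] [-0.001, 0.003, -0.002] mm 71 deg 0.2
  -- reached (np.float64(430.9029785207763), np.float64(8.18317859474671), 50)
```

Request:
{"method": "play_rows", "body": {"deltas": [[[0.028,0.01,0.15],[-0.001,0.003,-0.002]],[[0.028,0.01,0.35],[-0.001,0.003,-0.002]],[[0.028,0.01,0.471],[-0.001,0.003,-0.002]],[[0.028,0.01,0.471],[-0.001,0.003,-0.002]],[[0.028,0.01,0.471],[-0.001,0.003,-0.002]],[[0.028,0.01,0.471],[-0.001,0.003,-0.002]],[[0.028,0.01,0.471],[-0.001,0.003,-0.002]]]}}

```text
t: 23.28
position: [430.4, 9.0, 50.6]
tcp_rot: [[-1.0, -0.002, 0.001], [-0.002, 1.0, 0.0], [-0.001, 0.0, -1.0]]
ft_force: [-0.4, 0.8, 0.0]
finger_gap: 1.003
grip_force: 0.0
```

```bash
python3 -c "
from plan import plan
plan((431,8.2,6,180))"
```

```text
at [430.4   9.   50.6] yaw -179.91 t 23.3
   [-0.004, -0.006, 0.298] [0.001, 0.001, 0.002] mm 45 deg 0.1
  -- reached (431, 8.2, 6)
```

Request:
{"method": "play_rows", "body": {"deltas": [[[-0.004,-0.006,0.1],[0.001,0.001,0.002]],[[-0.004,-0.006,0.2],[0.001,0.001,0.002]],[[-0.004,-0.006,0.27],[0.001,0.001,0.002]],[[-0.004,-0.006,0.298],[0.001,0.001,0.002]],[[-0.004,-0.006,0.298],[0.001,0.001,0.002]],[[-0.004,-0.006,0.298],[0.001,0.001,0.002]],[[-0.004,-0.006,0.298],[0.001,0.001,0.002]]]}}

```text
t: 24.15
position: [430.8, 8.1, 5.7]
tcp_rot: [[-1.0, -0.0, -0.001], [-0.0, 1.0, -0.001], [0.001, -0.001, -1.0]]
ft_force: [0.0, 0.1, -0.1]
finger_gap: 1.006
grip_force: 0.0
```

Request:
{"method": "play_rows", "body": {"deltas": [[[0,0,0],[0,0,0]],[[0,0,0],[0,0,0]],[[0,0,0],[0,0,0]],[[0,0,0],[0,0,0]],[[0,0,0],[0,0,0]],[[0,0,0],[0,0,0]],[[0,0,0],[0,0,0]]], "fingers": 1}}

```text
t: 25.02
position: [430.6, 8.2, 5.4]
tcp_rot: [[-1.0, -0.0, -0.001], [-0.0, 1.0, -0.0], [0.001, -0.0, -1.0]]
ft_force: [-0.2, -0.2, 0.4]
finger_gap: 0.513
grip_force: 30.0
```

Request:
{"method": "play_rows", "body": {"deltas": [[[0,0,-0.1],[0,0,0]],[[0,0,-0.25],[0,0,0]],[[0,0,-0.45],[0,0,0]],[[0,0,-0.65],[0,0,0]],[[0,0,-0.7],[0,0,0]],[[0,0,-0.7],[0,0,0]],[[0,0,-0.7],[0,0,0]]]}}

```text
t: 25.9
position: [429.8, 8.1, 109.5]
tcp_rot: [[-1.0, -0.0, -0.003], [-0.0, 1.0, -0.001], [0.003, -0.001, -1.0]]
ft_force: [0.3, -0.1, -4.8]
finger_gap: 0.512
grip_force: 30.0
```

```bash
python3 -c "
from plan import plan
plan((665.3,-168.9,111,183))"
```

```text
at [429.8   8.1 109.5] yaw -179.99 t 25.9
   [-0.785, -0.59, -0.007] [-0.0, -0.002, -0.033] mm 147 deg 1.5
   [-0.769, -0.61, -0.006] [-0.001, -0.002, -0.033] mm 147 deg 1.5
  -- reached (665.3, -168.9, 111)
```

Request:
{"method": "play_rows", "body": {"deltas": [[[-0.1,-0.08,0],[0,0,-0.01]],[[-0.28,-0.21,0],[0,0,-0.02]],[[-0.53,-0.4,0],[0,0,-0.03]],[[-0.785,-0.59,-0.007],[0,-0.002,-0.033]]]}}

```text
t: 26.4
position: [548.5, -81.0, 109.7]
tcp_rot: [[-1.0, -0.027, -0.002], [-0.027, 1.0, -0.0], [0.002, -0.0, -1.0]]
ft_force: [0.4, 0.6, -3.6]
finger_gap: 0.514
grip_force: 30.0
```

Request:
{"method": "play_rows", "body": {"deltas": [[[-0.25,-0.2,0],[0,0,-0.01]],[[-0.46,-0.37,0],[0,0,-0.02]],[[-0.62,-0.5,0],[0,0,-0.03]],[[-0.72,-0.57,-0.006],[0,-0.002,-0.033]],[[-0.769,-0.61,-0.006],[-0.001,-0.002,-0.033]],[[-0.769,-0.61,-0.006],[-0.001,-0.002,-0.033]],[[-0.769,-0.61,-0.006],[-0.001,-0.002,-0.033]],[[-0.769,-0.61,-0.006],[-0.001,-0.002,-0.033]]]}}

```text
t: 27.4
position: [665.6, -168.1, 112.2]
tcp_rot: [[-0.999, -0.052, 0.001], [-0.052, 0.999, 0.001], [-0.001, 0.001, -1.0]]
ft_force: [0.0, 0.2, -4.4]
finger_gap: 0.509
grip_force: 30.0
```

```bash
python3 -c "
from plan import plan
plan((665.3,-168.9,60,183))"
```

```text
at [ 665.6 -168.1  112.2] yaw -176.99 t 27.4
   [0.003, -0.005, 0.348] [0.001, 0.002, 0.0] mm 52 deg 0.1
  -- reached (665.3, -168.9, 60)
```

Request:
{"method": "play_rows", "body": {"deltas": [[[0.002,-0.003,0.08],[0.001,0.002,0]],[[0.003,-0.005,0.2],[0.001,0.002,0]],[[0.003,-0.005,0.3],[0.001,0.002,0]],[[0.003,-0.005,0.348],[0.001,0.002,0]],[[0.003,-0.005,0.348],[0.001,0.002,0]],[[0.003,-0.005,0.348],[0.001,0.002,0]],[[0.003,-0.005,0.348],[0.001,0.002,0]]]}}

```text
t: 28.28
position: [666.3, -169.7, 60.8]
tcp_rot: [[-0.999, -0.052, 0.001], [-0.052, 0.999, -0.001], [-0.001, -0.001, -1.0]]
ft_force: [-0.8, 0.1, -3.9]
finger_gap: 0.512
grip_force: 30.0
```

```bash
python3 -c "
from plan import plan
plan((665.2,-168.9,46,183))"
```

```text
at [ 666.3 -169.7   60.8] yaw -177.03 t 28.3
   [0.007, 0.006, 0.099] [-0.001, 0.002, -0.001] mm 15 deg 0.1
  -- reached (665.2, -168.9, 46)
```

Request:
{"method": "play_rows", "body": {"deltas": [[[0.007,0.006,0.03],[-0.001,0.002,0]],[[0.007,0.006,0.06],[-0.001,0.002,0]],[[0.007,0.006,0.08],[-0.001,0.002,0]],[[0.007,0.006,0.09],[-0.001,0.002,0]],[[0.007,0.006,0.096],[-0.001,0.002,0]],[[0.007,0.006,0.099],[-0.001,0.002,0]],[[0.007,0.006,0.1],[-0.001,0.002,0]],[[0.007,0.006,0.1],[-0.001,0.002,0]]]}}

```text
t: 29.28
position: [664.7, -168.7, 45.5]
tcp_rot: [[-0.999, -0.052, -0.001], [-0.052, 0.999, 0.0], [0.001, 0.0, -1.0]]
ft_force: [-2.2, 0.9, -0.0]
finger_gap: 0.513
grip_force: 30.0
```

Weight is resting on the plate (force went from −4 to 0). Release and retreat.

Request:
{"method": "play_rows", "body": {"deltas": [[[0,0,0],[0,0,0]],[[0,0,0],[0,0,0]],[[0,0,0],[0,0,0]],[[0,0,0],[0,0,0]],[[0,0,0],[0,0,0]]], "fingers": -1}}

```text
t: 29.9
position: [664.8, -168.7, 45.1]
tcp_rot: [[-0.999, -0.052, -0.001], [-0.052, 0.999, 0.0], [0.001, 0.0, -1.0]]
ft_force: [-0.2, -0.1, 0.1]
finger_gap: 1.002
grip_force: 0.0
```

Request:
{"method": "play_rows", "body": {"deltas": [[[0,0,-0.15],[0,0,0]],[[0,0,-0.4],[0,0,0]],[[0,0,-0.75],[0,0,0]],[[0,0,-0.75],[0,0,0]],[[0,0,-0.75],[0,0,0]]]}}

```text
t: 30.52
position: [664.8, -168.7, 158.4]
tcp_rot: [[-0.999, -0.052, -0.001], [-0.052, 0.999, 0.0], [0.0, 0.0, -1.0]]
ft_force: [-0.4, 0.7, 0.3]
finger_gap: 1.001
grip_force: 0.0
```

Run:
```python
from plan import *
from bench import vision
import cv2
c=vision.capture("wrist"); s=r.read_state()
np.savez("pics/wI.npz",pos=s["position"],rot=s["tcp_rot"],**c)
cv2.imwrite("pics/wI.png",cv2.resize(c["img"][60:270,160:340][:,:,::-1],(514,600),interpolation=cv2.INTER_CUBIC))
plan((651,157.5,150,175.1))
```

```text
at [ 664.3 -168.5  157.3] yaw -177.02 t 30.6
   [-0.008, 0.725, 0.017] [0.0, -0.001, 0.058] mm 109 deg 2.6
   [0.025, 0.725, 0.017] [0.0, -0.001, 0.059] mm 109 deg 2.7
   [0.058, 0.722, 0.016] [0.001, -0.001, 0.058] mm 109 deg 2.6
  -- reached (651, 157.5, 150)
```

View pics/wI.png

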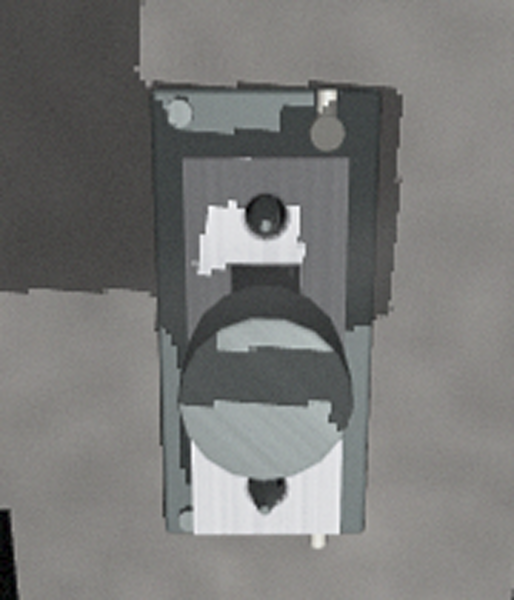

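The weight stands on the plate with its top disc centred at (266,398), and the pins are still through. I'll check that number and head for the blank.

Request:
{"method": "play_rows", "body": {"deltas": [[[0,0.24,0],[0,0,0.02]],[[0,0.48,0],[0,0,0.04]],[[-0.008,0.725,0.017],[0,0,0.058]]]}}

```text
t: 30.95
position: [659.4, -59.0, 153.8]
tcp_rot: [[-1.0, -0.006, -0.004], [-0.006, 1.0, 0.0], [0.004, 0.0, -1.0]]
ft_force: [0.2, -0.1, -0.1]
finger_gap: 1.002
grip_force: 0.0
```

Request:
{"method": "play_rows", "body": {"deltas": [[[0.01,0.24,0],[0,0,0.02]],[[0.02,0.48,0],[0,0,0.04]],[[0.025,0.725,0.017],[0,0,0.059]]]}}

```text
t: 31.32
position: [655.0, 49.7, 151.3]
tcp_rot: [[-0.999, 0.041, -0.004], [0.041, 0.999, -0.0], [0.004, -0.0, -1.0]]
ft_force: [0.4, 0.1, -0.0]
finger_gap: 0.999
grip_force: 0.0
```

Request:
{"method": "play_rows", "body": {"deltas": [[[0.02,0.24,0],[0,0,0.02]],[[0.04,0.48,0],[0,0,0.04]],[[0.058,0.722,0.016],[0.001,-0.001,0.058]],[[0.058,0.722,0.016],[0.001,-0.001,0.058]],[[0.058,0.722,0.016],[0.001,-0.001,0.058]],[[0.058,0.722,0.016],[0.001,-0.001,0.058]]]}}

```text
t: 32.08
position: [651.6, 155.1, 149.8]
tcp_rot: [[-0.996, 0.088, -0.001], [0.088, 0.996, -0.002], [0.001, -0.002, -1.0]]
ft_force: [-0.3, 0.4, -0.1]
finger_gap: 0.998
grip_force: 0.0
```

Run:
```python
from plan import *
from bench import vision
from h import *
f=load("pics/wI.npz");S=600/210
P=lambda x,y,z:pix2w(f,(x/S+160-.3,y/S+60-.3),z)[:2]
print("weight",P(266,398,76),"plate corners",np.mean([P(183,156,40),P(349,156,40),P(339,534,40),P(193,534,40)],0))
c=vision.capture("wrist"); s=r.read_state()
np.savez("pics/wM.npz",pos=s["position"],rot=s["tcp_rot"],**c)
cv2.imwrite("pics/wM.png",cv2.resize(c["img"][40:290,130:380][:,:,::-1],(600,600),interpolation=cv2.INTER_CUBIC))
plan((651,157.5,50,175.1))
```

```text
weight [ 664.6877044  -168.99030424] plate corners [ 665.29995636 -168.88251733]
at [651.7 155.4 150. ] yaw 174.98 t 32.1
   [0.006, 0.015, 0.667] [-0.002, -0.001, -0.003] mm 100 deg 0.2
  -- reached (651, 157.5, 50)
```

View pics/wM.png

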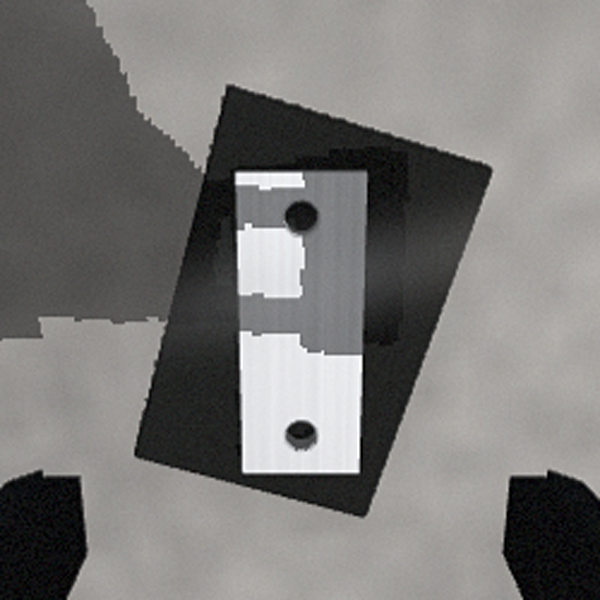

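The blank lies square on the mat with its holes at (301,216) and (301,434).

Run:
```python
from plan import *
from h import *
f=load("pics/wM.npz");S=2.4
P=lambda x,y,z:pix2w(f,(x/S+130-.3,y/S+40-.3),z)[:2]
a,b=P(301,216,14),P(301,434,14);m=(a+b)/2;d=b-a;y=180+np.degrees(np.arctan2(d[1],d[0]))
print(m,y,np.hypot(*d)); plan((*m,40,y))
```

```text
[650.61574866 156.65623603] 175.11876208859928 83.87099073802455
at [651.7 155.4 150. ] yaw 174.98 t 32.1
   [0.008, 0.009, 0.733] [-0.002, -0.001, -0.003] mm 110 deg 0.2
  -- reached (np.float64(650.6157486586144), np.float64(156.65623603194766), 40)
```

Request:
{"method": "play_rows", "body": {"deltas": [[[0.004,0.005,0.25],[-0.002,-0.001,-0.003]],[[0.008,0.009,0.5],[-0.002,-0.001,-0.003]],[[0.008,0.009,0.65],[-0.002,-0.001,-0.003]],[[0.008,0.009,0.733],[-0.002,-0.001,-0.003]],[[0.008,0.009,0.733],[-0.002,-0.001,-0.003]],[[0.008,0.009,0.733],[-0.002,-0.001,-0.003]],[[0.008,0.009,0.733],[-0.002,-0.001,-0.003]]]}}

```text
t: 33.0
position: [651.3, 158.8, 41.4]
tcp_rot: [[-0.997, 0.083, 0.002], [0.083, 0.997, 0.001], [-0.002, 0.002, -1.0]]
ft_force: [-0.9, -0.4, -0.1]
finger_gap: 1.001
grip_force: 0.0
```

```bash
python3 -c "
from plan import plan
plan((650.6,156.7,6,175.1))"
```

```text
at [651.3 158.8  41.4] yaw 175.24 t 33.0
   [0.004, -0.015, 0.236] [0.002, 0.003, 0.003] mm 35 deg 0.2
  -- reached (650.6, 156.7, 6)
```

Request:
{"method": "play_rows", "body": {"deltas": [[[0.004,-0.015,0.08],[0.002,0.003,0.003]],[[0.004,-0.015,0.16],[0.002,0.003,0.003]],[[0.004,-0.015,0.22],[0.002,0.003,0.003]],[[0.004,-0.015,0.235],[0.002,0.003,0.003]],[[0.004,-0.015,0.235],[0.002,0.003,0.003]],[[0.004,-0.015,0.235],[0.002,0.003,0.003]]]}}

```text
t: 33.75
position: [649.6, 156.4, 4.7]
tcp_rot: [[-0.996, 0.085, -0.002], [0.085, 0.996, -0.001], [0.002, -0.001, -1.0]]
ft_force: [-0.2, 1.0, 1.0]
finger_gap: 1.0
grip_force: 0.0
```

Request:
{"method": "play_rows", "body": {"deltas": [[[0,0,0],[0,0,0]],[[0,0,0],[0,0,0]],[[0,0,0],[0,0,0]],[[0,0,0],[0,0,0]],[[0,0,0],[0,0,0]],[[0,0,0],[0,0,0]],[[0,0,0],[0,0,0]]], "fingers": 1}}

```text
t: 34.62
position: [649.7, 156.5, 5.0]
tcp_rot: [[-0.996, 0.085, -0.002], [0.085, 0.996, -0.0], [0.002, -0.001, -1.0]]
ft_force: [1.1, 0.2, 0.1]
finger_gap: 0.514
grip_force: 30.0
```

Request:
{"method": "play_rows", "body": {"deltas": [[[0,0,-0.1],[0,0,0]],[[0,0,-0.25],[0,0,0]],[[0,0,-0.45],[0,0,0]],[[0,0,-0.6],[0,0,0]],[[0,0,-0.6],[0,0,0]],[[0,0,-0.6],[0,0,0]]]}}

```text
t: 35.38
position: [649.2, 156.4, 94.4]
tcp_rot: [[-0.996, 0.085, -0.003], [0.085, 0.996, -0.001], [0.003, -0.001, -1.0]]
ft_force: [0.2, -0.3, -1.1]
finger_gap: 0.516
grip_force: 30.0
```

```bash
python3 -c "
from plan import plan
plan((464.2,270.8,92,179.8))"
```

```text
at [649.2 156.4  94.4] yaw 175.11 t 35.4
   [0.647, 0.327, 0.01] [-0.001, -0.002, -0.052] mm 109 deg 2.3
   [0.633, 0.354, 0.008] [-0.0, -0.002, -0.052] mm 109 deg 2.3
  -- reached (464.2, 270.8, 92)
```

Request:
{"method": "play_rows", "body": {"deltas": [[[0.1,0.05,0],[0,0,-0.02]],[[0.27,0.13,0],[0,0,-0.04]],[[0.46,0.23,0],[0,0,-0.05]],[[0.647,0.327,0.01],[-0.001,-0.002,-0.052]]]}}

```text
t: 35.88
position: [554.8, 214.7, 92.7]
tcp_rot: [[-0.999, 0.043, -0.002], [0.043, 0.999, -0.0], [0.002, -0.0, -1.0]]
ft_force: [-0.7, -0.7, -1.5]
finger_gap: 0.517
grip_force: 30.0
```

Request:
{"method": "play_rows", "body": {"deltas": [[[0.2,0.12,0],[0,0,-0.02]],[[0.4,0.23,0],[0,0,-0.04]],[[0.55,0.31,0],[0,-0.002,-0.05]],[[0.633,0.354,0.008],[0,-0.002,-0.052]],[[0.633,0.354,0.15],[0,-0.002,-0.052]],[[0.633,0.354,0.28],[0,-0.002,-0.052]],[[0.633,0.354,0.34],[0,-0.002,-0.052]],[[0.633,0.354,0.34],[0,-0.002,-0.052]],[[0.633,0.354,0.34],[0,-0.002,-0.052]],[[0.633,0.354,0.34],[0,-0.002,-0.052]]]}}

```text
t: 37.12
position: [465.3, 271.1, 43.3]
tcp_rot: [[-1.0, 0.004, 0.002], [0.004, 1.0, 0.001], [-0.002, 0.001, -1.0]]
ft_force: [0.4, -0.8, -1.3]
finger_gap: 0.521
grip_force: 30.0
```

```bash
python3 -c "
from plan import plan
plan((463.4,270.9,23.7,179.8))"
```

```text
at [465.3 271.1  43.3] yaw 179.77 t 37.1
   [0.013, -0.002, 0.131] [0.001, 0.003, -0.001] mm 20 deg 0.1
  -- reached (463.4, 270.9, 23.7)
```

Request:
{"method": "play_rows", "body": {"deltas": [[[0.013,-0.002,0.04],[0.001,0.003,0]],[[0.013,-0.002,0.08],[0.001,0.003,0]],[[0.013,-0.002,0.11],[0.001,0.003,0]],[[0.013,-0.002,0.123],[0.001,0.003,0]],[[0.013,-0.002,0.13],[0.001,0.003,0]],[[0.013,-0.002,0.133],[0.001,0.003,0]],[[0.013,-0.002,0.133],[0.001,0.003,0]]]}}

```text
t: 38.0
position: [462.9, 270.6, 22.9]
tcp_rot: [[-1.0, 0.004, -0.001], [0.004, 1.0, -0.001], [0.001, -0.001, -1.0]]
ft_force: [-0.5, -1.5, 1.3]
finger_gap: 0.513
grip_force: 30.0
```

Request:
{"method": "play_rows", "body": {"deltas": [[[0,0,0],[0,0,0]],[[0,0,0],[0,0,0]],[[0,0,0],[0,0,0]],[[0,0,0],[0,0,0]],[[0,0,0],[0,0,0]]], "fingers": -1}}

```text
t: 38.62
position: [462.9, 270.6, 22.7]
tcp_rot: [[-1.0, 0.004, -0.001], [0.004, 1.0, -0.001], [0.001, -0.001, -1.0]]
ft_force: [-0.1, -0.4, 0.4]
finger_gap: 0.997
grip_force: 0.0
```

Request:
{"method": "play_rows", "body": {"deltas": [[[0,0,-0.2],[0,0,0]],[[0,0,-0.5],[0,0,0]],[[0,0,-0.95],[0,0,0]],[[0,0,-0.95],[0,0,0]],[[0,0,-0.95],[0,0,0]],[[0,0,-0.95],[0,0,0]]]}}

```text
t: 39.38
position: [462.1, 270.1, 163.7]
tcp_rot: [[-1.0, 0.004, -0.004], [0.004, 1.0, -0.002], [0.004, -0.002, -1.0]]
ft_force: [-0.0, 0.8, -0.7]
finger_gap: 0.996
grip_force: 0.0
```

Run:
```python
from bench import vision
import cv2,numpy as np
c=vision.capture("wrist")
np.savez("pics/wR.npz",**c)
d=vision.capture("scene")
a=cv2.resize(c["img"][60:260,180:320],(420,600),interpolation=cv2.INTER_CUBIC)
b=cv2.resize(d["img"][140:340,80:205],(375,600),interpolation=cv2.INTER_CUBIC)
cv2.imwrite("pics/wR.png",np.hstack([a,b])[:,:,::-1])
```

```text
(no output)
```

View pics/wR.png

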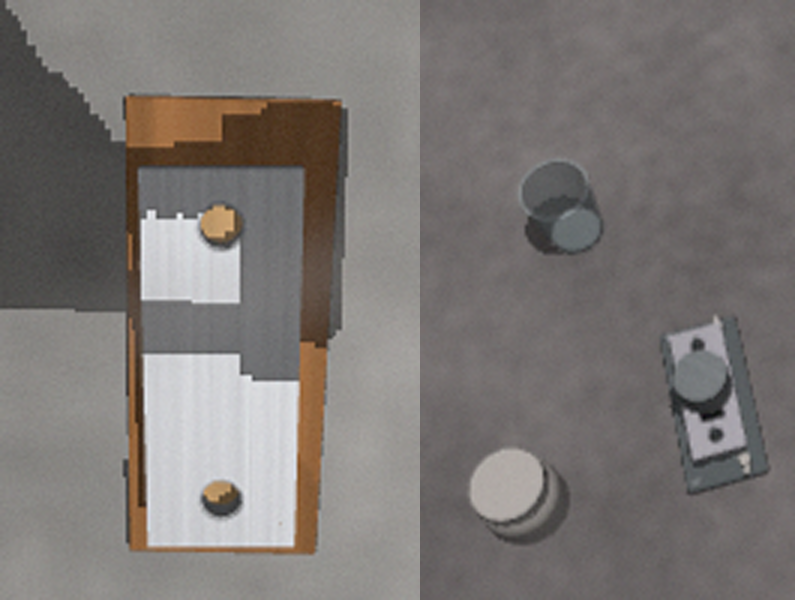

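The blank lies flat and centred on the rest, with its holes at (221,225) and (221,497). The weight stands upright on the fitted window plate, and the beaker and jar haven't moved. Handing in.

```bash
python3 -c "
from bench import workorder
print(workorder.finish_job())"
```

```text
the job is handed in; nothing more can be done
None
```

I swapped the plates and handed the job in at about 39 s: by the camera views the window plate is on both pins with the weight upright within about 1 mm of its middle, and the blank lies flat on the rest about 2 mm off centre; the judge returned no verdict.

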